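# Turn down the warming plate and bring the pepper mill over the pan

### The job

First turn the small warming plate down: swing its heat lever back to the yellow mark and let go of it. Then pick up the wooden pepper mill from the front of the cooker, carry it over the jars and over the pan's rim without knocking anything, and hold it upright over the middle of the pan on the warming plate, its foot about two centimetres above the rim and touching nothing, ready to grind. Finish while still holding it there; do not put it down or let go.

Things in the scene. Friction and masses are not known exactly. Their poses are not given: they have to be found in the camera images.
- warmer: round steel warming plate, 120 mm across, 30 mm high, fixed on a 3 mm cork mat on the worktop to the robot's right; origin at the centre of its underside, z up, also the axis of its heat lever. On its -x side a black quadrant, 18 mm high, reaches out to 105 mm from the axis, with three coloured marks: white (off), yellow (low), red (high).
- heat_lever (a joint): heat lever, a thin arm swinging about the warming plate's z axis over the quadrant, with a knob at its end. Rad: 0 at white (off), 0.5 at yellow (low), 1.5 at red (high); stops at 0 and 1.5; grows counter-clockwise from above. At value q it points along (-cos(q-0.75), -sin(q-0.75)) in the plate's frame. Stays where it is left; friction about 0.7 N at the knob.
- heat_knob (a point): top of the heat lever's upright black knob, 122 mm from the plate's axis; round, 18 mm across, 45 mm tall; its top is 78 mm above the worktop, its lower end 33 mm. The pan's wall is 70 mm from the knob's middle. It may stand over the front edge of the worktop.
- pan: small red round pan, loose on the warming plate, 104 mm across, 42 mm deep, 0.6 kg, with a thin steel loop handle on either side (along its y axis, out to 74 mm from the centre); three small potatoes lie in it, below the rim. Origin at the centre of its underside, z up.
- pan_rim (a point): centre of the pan's mouth, at the height of the rim (42 mm above the pan's origin). Wall cupboards hang 470 mm above the worktop beyond the pan, their fronts 100 mm and handles 75 mm further from the robot than the pan's centre: stay low here.
- pepper_mill: brown wooden pepper mill, round, 135 mm tall, 58 mm across at the foot; head 49 mm across (98 to 124 mm above the foot), metal button on top; 0.12 to 0.26 kg. Stands on the cooker's white front ledge (3 mm below the worktop), in a row with the salt shaker and a spice jar, any order. Origin at the centre of its underside, z up. Grip it from above across the head, about 105 mm above the foot.
- pillar_corner (a point): the near vertical edge of the tiled wall pillar that stands between the cooker and the worktop, from below the worktop to the ceiling (never moves; this point at worktop height). From this edge one face runs away from the robot along (0.87, 0.50) beside the cooker, the other along (0.50, -0.87) behind the worktop: go round the edge on the robot's side, about 150 mm clear.
- salt_shaker: salt shaker, 44 mm across, 90 mm tall, stands on the cooker's front ledge; to be left alone. Origin at the centre of its underside, z up.
- spice_jar_1: glass spice jar with black cap, 41 mm across, 105 mm tall, stands on the cooker's front ledge; to be left alone. Origin at the centre of its underside, z up.
- spice_jar_2: glass spice jar with black cap, 41 mm across, 105 mm tall, stands on the worktop beside the warming plate; to be left alone. Origin at the centre of its underside, z up.
- jam_jar: jam jar, 58 mm across, 85 mm tall, stands on the cork mat behind the warming plate; to be left alone. Origin at the centre of its underside, z up.

How it is judged (in metres and radians):
On the way, in this order (a step that is already met when the one before it is completed fails the run):
1. the heat lever stands at the yellow mark and has been let go, the pepper mill still in its place (value of joint heat_lever between 0.4 and 0.6 rad and contact force between the fingers and warmer below 0.05 N and distance of pepper_mill from where it was at the start of the episode below 0.02 m), for 0.3 s.
2. the pepper mill is picked up in the gripper (height (world z) of pepper_mill above 0.05 m and contact force between the fingers and pepper_mill above 1 N), for 0.2 s.
At the end, for the whole second after the job is handed in: the heat lever is within 0.1 rad of the yellow mark; the pepper mill is held still in the fingers, upright within 0.15 rad, the centre of its foot within 20 mm of the pan's centre line and 8 to 40 mm above the rim, and touches neither the pan nor the warming plate; the pan stands level (value of joint heat_lever between 0.4 and 0.6 rad and horizontal distance between pepper_mill and pan_rim below 0.02 m and z of pepper_mill in the frame of pan_rim between 0.008 and 0.04 m and angle between pepper_mill's own z axis and vertical below 0.15 rad and linear speed of pepper_mill below 0.02 m/s and contact force between the fingers and pepper_mill above 1 N and contact force between pepper_mill and pan below 0.05 N and contact force between pepper_mill and warmer below 0.05 N and angle between pan's own z axis and vertical below 0.1 rad); the arm keeps its last pose, push and grip.
It fails at once if one of the jars or the salt shaker is pushed more than 30 mm or tipped (distance of any of salt_shaker, spice_jar_1, spice_jar_2, jam_jar from where it was at the start of the episode above 0.03 m or angle between any of salt_shaker, spice_jar_1, spice_jar_2, jam_jar's own z axis and vertical above 0.4 rad).
It fails at once if the pan is pushed about by more than 15 mm (distance of pan from where it was at the start of the episode above 0.015 m).
It fails at once if the pepper mill knocks against the pan (contact force between pepper_mill and pan above 2 N).
It fails at once if the pepper mill falls over or is tipped on its side (angle between pepper_mill's own z axis and vertical above 0.6 rad).
It also fails if it takes over 64 s, if anything falls off the work surface, if the arm or the gripper's body presses on something with over 40 N, if the wrist force passes 120 N, or if a joint passes its speed limit or range.

### The arm

A 6-joint arm with a two-finger parallel gripper is mounted at the origin on a cart in front of the work surface, level with it; the furniture and walls round the work are solid. World frame = base frame: x ahead of the robot, y to its left, z up, the work surface at z = 0. Lengths are in m, angles in degrees, forces in N, time in s.
With the tool pointing down it reaches from about 0.25 to 0.725 m from the base axis. Payload 9.7 kg.
Tool frame: the origin (TCP) lies between the finger pads; the fingertips stand 19 mm ahead of it and the grasp point (between the pads) is the TCP; z points along the fingers, y is the line along which they close (so a half turn about z gives the same grasp; the last joint's range is limited). The gripper opens to 85 mm and grips with 20 to 120 N. Pads are 22 mm wide; open, the fingers measure 114 mm over their backs; the gripper's body (76 mm by 85 mm) begins 54 mm behind the grasp point. The pads swing forward as they close: fully open they stand 13 mm farther back than shut.
Start: joints at [65.317, 4.979, 10.078, 95.1, 0, 90], TCP at [0.23, 0.5, 0.217] pointing down, gripper open.
Joint ranges: [-179.16, 179.16], [-48.56, 103.87], [-65.8, 70.77], [-126.05, 130.52], [-82.76, 87.17], [-180, 180]. Speed limits (degrees/s): [127.2, 127.2, 147.25, 180, 180, 180].

### API

Orientations are given as [roll, pitch, yaw] about the fixed x, y, z axes, in that order (R = Rz(yaw) Ry(pitch) Rx(roll)).
In Python, from workcell import telemetry, camera, calibration, workorder gives the robot as it stands.
- The arm moves only by the tool play_rows, never from a script. Its argument "increments" is a list of rows, each a list of 3 entries, a list of its own where there are three numbers: the shift along the tool's x, y, z in mm, then the turn, a rotation vector about the tool's x, y, z in degrees, then the closure, from 0 (fully open) to 1 (shut). In form: [[[x, y, z], [ax, ay, az], jaw], ...]. A call has 1 to 20 rows; each row is the pose to reach, as a shift and turn from the pose commanded when the call began, along the tool's axes at that moment; what a row does not reach only later rows make up. A row lasts 1/10 s, in which the tool goes at most 50 mm and 8.59 degrees, less where a joint would pass 70% of its speed; a pose out of reach is approached as far as the arm can. A call with a gripper value outside its range is refused whole. The fingers move at their own pace and stop on an object; "grip_force" is the grip in N (left out, the last holds). Time passes only in rows, so rows that repeat a pose let the fingers close. It gives the time, the measured TCP pose, the force, the opening and the grip force at its end, in the units of the state.
- telemetry.get_obs(): the state, without advancing time (a new reading comes with each control period).
- camera(name): name is "scene" or "top"; returns (picture, depth): 480x640x3 uint8, red, green, blue; 480x640 float32, m along the optical axis (not along the pixel's ray), 0 where there is no reading.
- calibration(name): a dict with "vertical_fov" (degrees; the focal length in pixels is half the picture's height over the tangent of half this angle, whatever the lens; pixels are square), "cx", "cy" (the principal point, pixels), "rvec" (rotation vector, rad) and "tvec" (3), from world to camera coordinates, as OpenCV has them. Camera axes: x right, y down, z forward; pixel columns grow to the right and rows downward; lengths in m; the calibration is good to about 2 mm. A picture is of the moment at which its call begins. calibration takes no time and is no camera call.
- workorder.job_done(): hands the job in; it is judged then, once.
The state is a dict: "time": time; "q": joint angles; "qd": joint speeds; "joint_efforts": joint torques, N m; "ee_pos": TCP position; "tcp_rot": TCP orientation; "wrist_force": force on the tool from outside, world axes, zero at the start; "torque": the same for the moment, N m; "opening": finger opening in m; "grasp_force": force on a finger pad.
Only numpy, scipy, OpenCV 4.12 (cv2) and the standard library are available. Lean on these libraries where they do the work, as an engineer would, in place of code of your own. Each camera call takes 0.05 s, during which the arm holds its last target. There are 200 camera calls.

## Working session

There is one attempt and no reset: what is moved stays moved. The work goes in short steps, Python scripts to look and compute and a tool call to move; the robot and the scene stay as the last step left them, time stands still between calls to the robot, and variables do not carry over. Pictures are saved under pics/ and viewed, at most 10 in all, crops included, and the job is handed in when it is done.

Besides the shell and the picture viewer there is one more tool, called after "Request:" by a JSON object that holds its "api" and its "payload", one argument or row to a line. play_rows: Moves the arm, as the interface text tells. Its arguments: {"type":"object","properties":{"increments":{"type":"array"},"grip_force":{"type":"number"}},"required":["increments"]}

```bash
mkdir -p pics; cat > h.py <<'E'
import numpy as np, cv2
from workcell import telemetry, camera, calibration, workorder
def cam(n):
    c=calibration(n); f=240/np.tan(np.radians(c['vertical_fov'])/2)
    R=cv2.Rodrigues(np.array(c['rvec'],float))[0]; t=np.array(c['tvec'],float)
    return f,c['cx'],c['cy'],R,t,c
def cloud(n,d):
    f,cx,cy,R,t,_=cam(n); v,u=np.mgrid[:480,:640]
    P=np.stack([(u-cx)/f*d,(v-cy)/f*d,d],-1)
    return (P-t)@R
def ray(n,u,v,z):
    f,cx,cy,R,t,_=cam(n); o=-R.T@t; r=R.T@np.array([(u-cx)/f,(v-cy)/f,1]); return o+r*(z-o[2])/r[2]
E
python3 - <<'E'
from h import *
for n in ('scene','top'):
    p,d=camera(n); cv2.imwrite(f'pics/{n}0.png',p[...,::-1]); np.savez(f'{n}0.npz',p=p,d=d)
    f,cx,cy,R,t,c=cam(n); print(c, -R.T@t, (d>0).mean())
print(telemetry.get_obs())
E
```

```text
{'vertical_fov': 46.3023817573447, 'cx': 308.5283210095437, 'cy': 239.42826195478767, 'rvec': array([ 2.07305752, -1.34166305,  0.53679981]), 'tvec': array([-0.27258129,  0.40109824,  1.12348083])} [-0.32076622 -0.42805797  1.10057483] 0.9958723958333333
{'vertical_fov': 43.29363660784929, 'cx': 316.7235239059045, 'cy': 242.38311042197319, 'rvec': array([ 2.16815387, -2.13099619,  0.13716516]), 'tvec': array([-0.04246942,  0.53965764,  1.28146368])} [ 0.36524806 -0.04241077  1.34163273] 0.9960807291666667
{'time': 0.1, 'q': array([ 6.53193950e+01,  5.00735187e+00,  1.00389863e+01,  9.51001656e+01,
       -4.92345626e-05,  9.00002037e+01]), 'qd': array([-0.0466095 , -0.05370418,  0.02527313,  0.0462038 ,  0.03040357,
        0.06056727]), 'joint_efforts': array([-2.04432763e-03, -5.21560407e+01,  4.65653694e+01,  1.59733160e-02,
       -1.10880674e-05, -1.25182237e-05]), 'ee_pos': array([0.22956289, 0.49955027, 0.21675964]), 'tcp_rot': array([-1.79931469e+02,  4.94781155e-05,  1.55319191e+02]), 'wrist_force': array([ 0.45997169, -0.4295529 ,  0.65421387]), 'torque': array([-0.04938383, -0.02599373, -0.04035354]), 'grasp_force': 0.0, 'opening': 0.0853311514583326}
```

View pics/scene0.png

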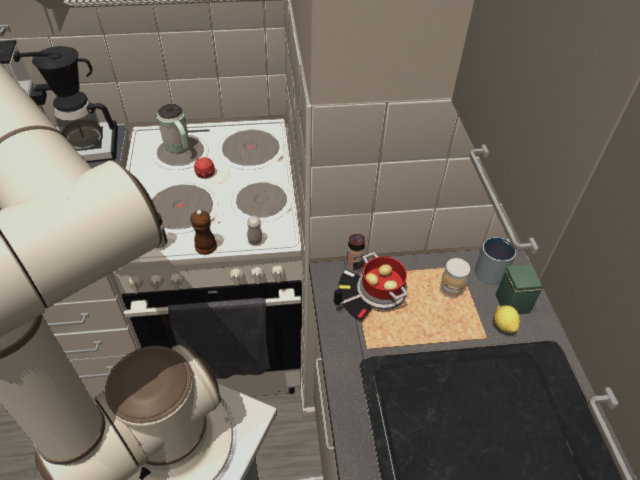

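View pics/top0.png

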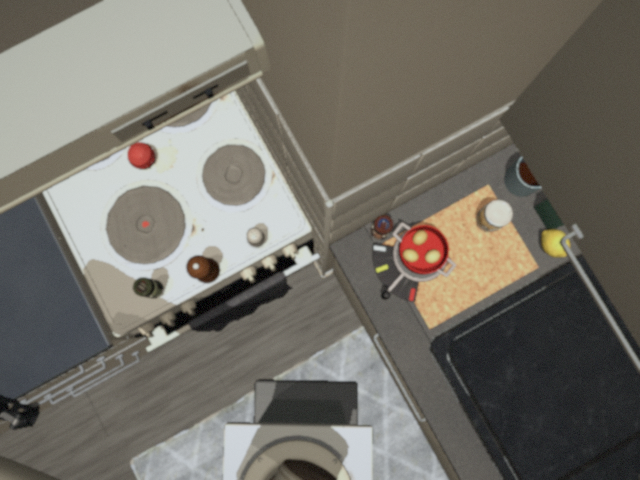

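Scene view: the mill is at (203,230), the salt shaker at (254,230), the pan at (385,278) and the knob near (338,297). Top view: mill head (203,268), salt (257,236), spice jar 1 (147,288), pan (422,248), knob (386,294), yellow mark (382,268), pillar edge about (328,270).

```bash
python3 - <<'E'
from h import *
np.set_printoptions(precision=4,suppress=True)
D={n:np.load(n+'0.npz') for n in('scene','top')}
C={n:cloud(n,D[n]['d']) for n in D}
def blob(name,n,u,v,r,z0,z1):
    P=C[n][max(v-r,0):v+r,u-r:u+r].reshape(-1,3); P=P[(P[:,2]>z0)&(P[:,2]<z1)]
    if len(P)<3: print(name,n,'none');return
    c,rr=cv2.minEnclosingCircle(P[:,:2].astype(np.float32)); print(name,n,len(P),'med',np.median(P,0),'circ',c,rr,'zmax',P[:,2].max())
blob('mill','top',203,268,22,.095,.15); blob('mill','scene',203,228,30,.09,.12);blob('millbutton','scene',200,213,10,.122,.2)
blob('salt','top',257,236,18,.06,.15); blob('sj1','top',147,288,20,.07,.15)
blob('sj2','top',383,225,16,.08,.15); blob('jam','top',496,213,22,.07,.15)
blob('knob','top',386,294,9,.06,.1); blob('knob','scene',338,297,12,.06,.1)
blob('panrim','top',422,248,36,.068,.085); blob('panrim','scene',385,278,30,.068,.085)
print('cork',C['top'][280,480],'worktop',C['top'][340,400],'ledge',C['top'][300,175])
for n in D:
    h=cv2.cvtColor(D[n]['p'],cv2.COLOR_RGB2HSV)
    box=(345,440,235,310) if n=='top' else (325,385,265,325)
    m0=np.zeros((480,640),bool); m0[box[2]:box[3],box[0]:box[1]]=1
    z=C[n][...,2]; m0&=(z<.03)
    for nm,m in(('yellow',(h[...,0]>22)&(h[...,0]<38)&(h[...,1]>150)&(h[...,2]>120)),('red',((h[...,0]<6)|(h[...,0]>174))&(h[...,1]>170)&(h[...,2]>100)),('white',(h[...,1]<50)&(h[...,2]>190))):
        k,l,s,c=cv2.connectedComponentsWithStats((m&m0).astype(np.uint8))
        for i in range(1,k):
            if s[i,4]>12: print(n,nm,s[i],c[i],ray(n,*c[i],.021))
for uv in((328,270),(331,215)): print('pillar',C['top'][uv[1],uv[0]])
E
```

```text
mill top 463 med [0.4751 0.2075 0.1161] circ (0.4763121008872986, 0.20970483124256134) 0.025346113368868828 zmax 0.1347974171311047
mill scene 276 med [0.4637 0.2009 0.111 ] circ (0.4742836058139801, 0.20881684124469757) 0.025526423007249832 zmax 0.11998139709910664
millbutton scene 25 med [0.4731 0.2069 0.129 ] circ (0.4725795090198517, 0.20368334650993347) 0.01268568355590105 zmax 0.13358342357486538
salt top 217 med [0.5472 0.0991 0.0818] circ (0.5490285158157349, 0.10074837505817413) 0.017497632652521133 zmax 0.09035736792199313
sj1 top 376 med [0.4333 0.3196 0.1011] circ (0.4339441955089569, 0.3233933448791504) 0.021213214844465256 zmax 0.10987779326916097
sj2 top 394 med [ 0.5738 -0.1662  0.1047] circ (0.5772140622138977, -0.16248483955860138) 0.029782170429825783 zmax 0.14881095202304845
jam top 617 med [ 0.6015 -0.4121  0.0872] circ (0.6022694110870361, -0.41406261920928955) 0.029514027759432793 zmax 0.09542350782797447
knob top 54 med [ 0.4267 -0.1781  0.0758] circ (0.4276141822338104, -0.1797390729188919) 0.008451313711702824 zmax 0.08813971034813571
knob scene 64 med [ 0.4
[... 161 characters left out ...]
rc (0.5222585797309875, -0.2530157268047333) 0.07954742014408112 zmax 0.0824923152965207
panrim scene 421 med [ 0.5332 -0.2562  0.0726] circ (0.5250522494316101, -0.2508612871170044) 0.08326911926269531 zmax 0.08497201991933487
cork [ 0.4673 -0.3969 -0.0023] worktop [ 0.3325 -0.2195 -0.0035] ledge [ 0.4113  0.2791 -0.0031]
scene red [358 309   9   9  40] [361.7   312.825] [ 0.4322 -0.2421  0.021 ]
scene white [345 271   9   5  17] [348.7647 273.0588] [ 0.5316 -0.1713  0.021 ]
scene white [367 300  13   6  16] [372.9375 303.    ] [ 0.4698 -0.2566  0.021 ]
top white [375 247  10   3  25] [379.4  248.04] [ 0.5321 -0.1711  0.021 ]
pillar [ 0.5536 -0.0689 -0.7945]
pillar [ 0.5372 -0.0577  0.3909]
```

```bash
cat >> h.py <<'E'
def go(x,y,z,yaw,o=None):
    from scipy.spatial.transform import Rotation as Ro
    o=o or telemetry.get_obs(); R=Ro.from_euler('xyz',o['tcp_rot'],degrees=True)
    d=R.inv().apply(np.array([x,y,z])-o['ee_pos'])*1000
    rv=(R.inv()*Ro.from_euler('xyz',[180,0,yaw],degrees=True)).as_rotvec(degrees=True)
    print('pos',o['ee_pos'].round(4),o['tcp_rot'].round(1),'shift',d.round(1),'turn',rv.round(1))
E
python3 - <<'E'
from h import *
np.set_printoptions(precision=4,suppress=True)
for n,box in(('top',(385,465,210,290)),('scene',(350,420,250,310))):
    D=np.load(n+'0.npz'); h=cv2.cvtColor(D['p'],cv2.COLOR_RGB2HSV)
    m=(((h[...,0]<7)|(h[...,0]>172))&(h[...,1]>130)&(h[...,2]>50)).astype(np.uint8)
    q=np.zeros_like(m); q[box[2]:box[3],box[0]:box[1]]=m[box[2]:box[3],box[0]:box[1]]
    P=cloud(n,D['d']); P=P[(q>0)&(P[...,2]>.069)&(P[...,2]<.082)]
    A=np.c_[P[:,:2],np.ones(len(P))]; s=np.linalg.lstsq(A,(P[:,:2]**2).sum(1),rcond=None)[0]
    c=s[:2]/2; print(n,'rim',len(P),c,np.sqrt(s[2]+c@c),np.median(P[:,2]))
    k,l,st,ce=cv2.connectedComponentsWithStats(q); i=1+np.argmax(st[1:,4])
    ct=cv2.findContours((l==i).astype(np.uint8),cv2.RETR_EXTERNAL,cv2.CHAIN_APPROX_NONE)[0][0]
    w=np.array([ray(n,*p[0],.075)[:2] for p in cv2.convexHull(ct)],np.float32); print(n,'hull',cv2.minEnclosingCircle(w))
    yel=(h[...,0]>20)&(h[...,0]<38)&(h[...,1]>120)&(h[...,2]>110)
    k,l,st,ce=cv2.connectedComponentsWithStats(yel.astype(np.uint8))
    for i in range(1,k):
        w=ray(n,*ce[i],.021)
        if st[i,4]>10 and np.hypot(w[0]-.48,w[1]+.17)<.06: print(n,'yellow',st[i,4],w)
go(.395,-.208,.15,39)
E
```

```text
top rim 219 [ 0.5251 -0.2595] 0.049783041140402086 0.0741077618394745
top hull ((0.525201678276062, -0.2581159472465515), 0.052710991352796555)
top yellow 50 [ 0.4881 -0.1765  0.021 ]
scene rim 248 [ 0.5238 -0.2607] 0.05016772125240029 0.07401352262432967
scene hull ((0.5130825042724609, -0.26248931884765625), 0.06550898402929306)
scene yellow 42 [ 0.4879 -0.1763  0.021 ]
pos [0.2296 0.4996 0.2168] [-179.9    0.   155.3] shift [-445.8 -573.8   67.4] turn [ -0.    0.1 116.3]
```

Request:
{"api": "play_rows", "payload": {
  "increments": [
    [[-25,-32,0],[0,0,6.5],1],
    [[-50,-64,0],[0,0,13],1],
    [[-75,-96,0],[0,0,19.5],1],
    [[-100,-129,0],[0,0,26],1],
    [[-125,-161,0],[0,0,33],1],
    [[-150,-193,0],[0,0,39],1],
    [[-175,-225,0],[0,0,46],1],
    [[-200,-257,0],[0,0,52],1],
    [[-225,-289,0],[0,0,59],1],
    [[-250,-321,0],[0,0,65],1],
    [[-275,-353,0],[0,0,72],1],
    [[-300,-386,0],[0,0,78],1],
    [[-325,-418,0],[0,0,85],1],
    [[-350,-450,0],[0,0,91],1],
    [[-375,-482,10],[0,0,98],1],
    [[-400,-514,20],[0,0,104],1],
    [[-425,-546,40],[0,0,110],1],
    [[-446,-574,67],[0,0,116],1],
    [[-446,-574,67],[0,0,116],1],
    [[-446,-574,67],[0,0,116],1]
  ],
  "grip_force": 40
}}

```text
time: 2.1
ee_pos: [0.3945, -0.2082, 0.1496]
tcp_rot: [-179.9, 0.0, 39.3]
wrist_force: [0.6, 0.5, 0.6]
opening: 0.0001
grasp_force: 0.0
```

```bash
python3 - <<'E'
from h import *
go(.395,-.208,.070,39)
p,d=camera('scene'); cv2.imwrite('pics/s1.png',cv2.resize(p[150:390,250:570,::-1],(640,480)))
P=cloud('scene',d); z=P[...,2]
m=(np.hypot(P[...,0]-.395,P[...,1]+.208)<.05)&(z>.085)
if m.sum(): print('finger low pts',P[m][np.argsort(z[m])[:5]],m.sum())
E
```

```text
pos [ 0.3945 -0.2082  0.1496] [-179.9    0.    39.3] shift [ 0.6  0.3 79.5] turn [-0.1  0.   0.3]
finger low pts [[ 0.38512767 -0.21412408  0.16613557]
 [ 0.38193686 -0.20853618  0.16689697]
 [ 0.38276125 -0.2104715   0.16695994]
 [ 0.38554312 -0.21378313  0.16887847]
 [ 0.38753232 -0.21972664  0.16970042]] 5557
```

View pics/s1.png

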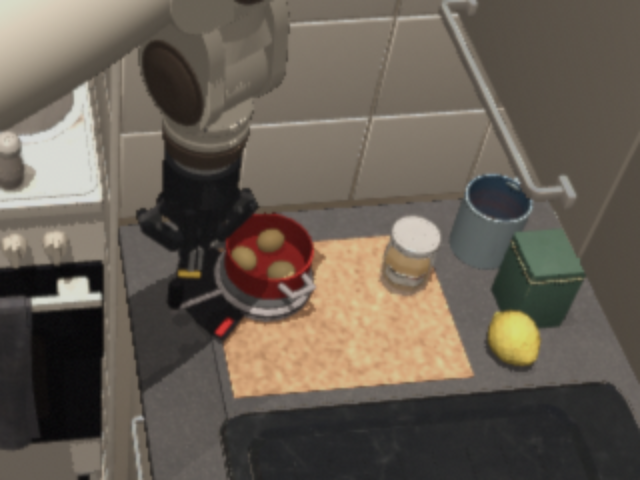

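The crop shows the closed gripper hovering behind the knob (178,290), with the yellow mark (188,274) ahead of the knob. I'll go down and push along the arc.

Request:
{"api": "play_rows", "payload": {
  "increments": [
    [[0,0,15],[0,0,0],1],
    [[0,0,30],[0,0,0],1],
    [[0,0,45],[0,0,0],1],
    [[0,0,60],[0,0,0],1],
    [[0,0,71],[0,0,0],1],
    [[0,0,71],[0,0,0],1],
    [[8,0,71],[0,0,0],1],
    [[16,0,71],[0,0,0],1],
    [[24,-1,71],[0,0,0],1],
    [[32,-2,71],[0,0,0],1],
    [[40,-2,71],[0,0,0],1],
    [[47,-2,71],[0,0,0],1],
    [[54,-2,71],[0,0,0],1],
    [[61,-1,71],[0,0,0],1],
    [[68,0,71],[0,0,0],1],
    [[75,0,71],[0,0,0],1],
    [[80,0,71],[0,0,0],1],
    [[80,0,71],[0,0,0],1]
  ]
}}

```text
time: 3.95
ee_pos: [0.4575, -0.157, 0.0793]
tcp_rot: [-180.0, 0.0, 39.3]
wrist_force: [-0.5, 0.0, -0.1]
opening: -0.0003
grasp_force: 0.0
```

```bash
python3 - <<'E'
from h import *
go(.4585,-.157,.0785,39)
p,d=camera('scene'); cv2.imwrite('pics/s2.png',cv2.resize(p[230:350,290:450,::-1],(640,480)))
E
```

```text
pos [ 0.4575 -0.157   0.0793] [-180.     0.    39.3] shift [0.8 0.7 0.8] turn [-0.   0.   0.3]
```

View pics/s2.png

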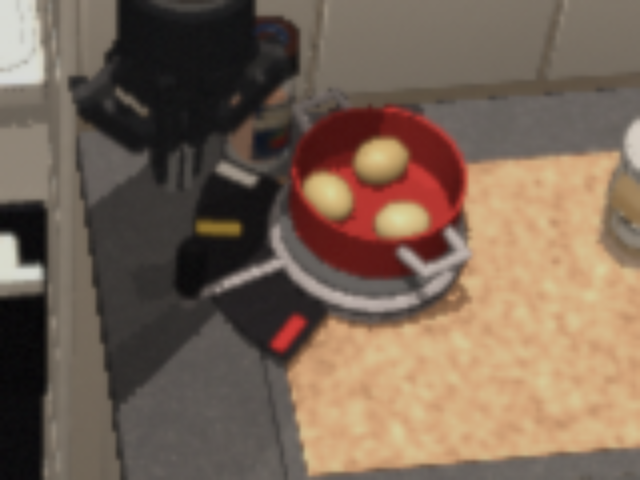

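The knob (190,262 in the crop) hasn't moved. The fingers ended up beyond it, tips at about (180,185). I'll measure the actual fingertip.

```bash
python3 - <<'E'
from h import *
np.set_printoptions(precision=4,suppress=True)
p,d=camera('scene');P=cloud('scene',d)
for v in range(262,286,3): print(v,[(P[v,u].round(3).tolist(),p[v,u].tolist()) for u in (331,335)])
print(ray('scene',335,276,.06),ray('scene',335,276,.09))
print('knob');
for v in range(284,306,3): print(v,P[v,337].round(3),p[v,337])
p,d=camera('top');P=cloud('top',d);cv2.imwrite('pics/t2.png',cv2.resize(p[190:310,340:500,::-1],(640,480)))
print(telemetry.get_obs()['q'])
E
```

```text
262 [([0.435, -0.157, 0.159], [21, 19, 20]), ([0.455, -0.16, 0.14], [20, 19, 20])]
265 [([0.44, -0.156, 0.144], [21, 21, 22]), ([0.452, -0.161, 0.133], [28, 27, 26])]
268 [([0.438, -0.157, 0.136], [28, 28, 28]), ([0.447, -0.163, 0.129], [45, 42, 40])]
271 [([0.446, -0.155, 0.115], [29, 28, 27]), ([0.445, -0.165, 0.121], [38, 36, 34])]
274 [([0.447, -0.155, 0.104], [37, 35, 34]), ([0.446, -0.165, 0.11], [42, 40, 38])]
277 [([0.518, -0.13, -0.001], [63, 60, 58]), ([0.446, -0.165, 0.099], [46, 43, 41])]
280 [([0.505, -0.135, 0.004], [60, 57, 53]), ([0.512, -0.143, 0.001], [60, 56, 54])]
283 [([0.5, -0.137, -0.0], [63, 59, 56]), ([0.505, -0.146, -0.001], [60, 57, 54])]
[ 0.4788 -0.1539  0.06  ] [ 0.4557 -0.1618  0.09  ]
knob
284 [ 0.503 -0.152 -0.   ] [57 54 51]
287 [ 0.492 -0.157  0.004] [57 53 52]
290 [ 0.426 -0.179  0.082] [20 19 19]
293 [ 0.423 -0.181  0.074] [14 14 14]
296 [ 0.419 -0.183  0.069] [12 12 11]
299 [ 0.42  -0.183  0.057] [16 14 14]
302 [ 0.421 -0.183  0.044] [13 12 13]
305 [ 0.424 -0.183  0.029] [66 61 59]
[-19.0045  -4.5873 -14.7716  79.8264  -0.0026 121.6807]
```

View pics/t2.png

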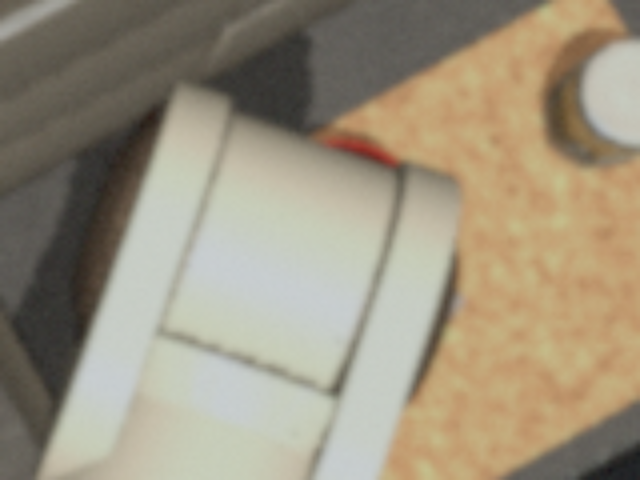

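The depth image puts the shut fingertips near z≈0.093 while the TCP reads 0.079. That's about 33 mm higher than the stated geometry, so they passed over the knob (top 0.078). I'll go back, lower accordingly and push again.

Request:
{"api": "play_rows", "payload": {
  "increments": [
    [[-20,0,0],[0,0,0],1],
    [[-45,0,0],[0,0,0],1],
    [[-70,0,0],[0,0,0],1],
    [[-81,0,0],[0,0,0],1],
    [[-81,0,0],[0,0,0],1],
    [[-81,0,12],[0,0,0],1],
    [[-81,0,24],[0,0,0],1],
    [[-81,0,34],[0,0,0],1],
    [[-81,0,34],[0,0,0],1]
  ]
}}

```text
time: 5.0
ee_pos: [0.3937, -0.2077, 0.0431]
tcp_rot: [-179.8, 0.1, 39.4]
wrist_force: [-0.5, 0.2, -0.9]
opening: -0.0
grasp_force: 0.0
```

```bash
python3 - <<'E'
from h import *
np.set_printoptions(precision=4,suppress=True)
go(.4585,-.157,.0785,39)
p,d=camera('scene');P=cloud('scene',d);e=telemetry.get_obs()['ee_pos']
m=(np.hypot(P[...,0]-e[0],P[...,1]-e[1])<.022)&(P[...,2]>.02)
print('tip',np.sort(P[m][:,2])[:8],m.sum())
E
```

```text
pos [ 0.3937 -0.2077  0.0431] [-179.8    0.1   39.4] shift [ 82.3   1.8 -35.5] turn [-0.2  0.1  0.4]
tip [0.0585 0.0608 0.0612 0.0614 0.0625 0.0637 0.0642 0.0646] 652
```

Request:
{"api": "play_rows", "payload": {
  "increments": [
    [[8,0,4],[0,0,0],1],
    [[16,0,4],[0,0,0],1],
    [[24,-1,4],[0,0,0],1],
    [[32,-2,4],[0,0,0],1],
    [[40,-2,4],[0,0,0],1],
    [[47,-2,4],[0,0,0],1],
    [[54,-2,4],[0,0,0],1],
    [[61,-1,4],[0,0,0],1],
    [[68,0,4],[0,0,0],1],
    [[75,1,4],[0,0,0],1],
    [[82,2,4],[0,0,0],1],
    [[82,2,4],[0,0,0],1],
    [[82,2,4],[0,0,0],1]
  ]
}}

```text
time: 6.35
ee_pos: [0.4593, -0.1582, 0.0413]
tcp_rot: [-180.0, -0.0, 39.3]
wrist_force: [-1.0, 0.4, -0.2]
opening: 0.0003
grasp_force: 0.0
```

Request:
{"api": "play_rows", "payload": {
  "increments": [
    [[-10,0,0],[0,0,0],1],
    [[-20,0,0],[0,0,0],1],
    [[-30,0,0],[0,0,0],1],
    [[-40,0,-10],[0,0,0],1],
    [[-60,0,-30],[0,0,0],1],
    [[-60,0,-60],[0,0,0],1],
    [[-80,0,-90],[0,0,0],1],
    [[-100,0,-100],[0,0,0],1],
    [[-100,0,-100],[0,0,0],1]
  ]
}}

```text
time: 7.25
ee_pos: [0.381, -0.2234, 0.1442]
tcp_rot: [179.8, -0.1, 39.2]
wrist_force: [0.6, 0.4, 0.1]
opening: -0.0001
grasp_force: 0.0
```

```bash
python3 - <<'E'
from h import *
np.set_printoptions(precision=4,suppress=True)
p,d=camera('scene');cv2.imwrite('pics/s3.png',cv2.resize(p[230:350,290:450,::-1],(640,480)))
for n in('top','scene'):
    if n=='top': p,d=camera(n)
    P=cloud(n,d)
    m=(np.hypot(P[...,0]-.523,P[...,1]+.256)>.105)&(np.hypot(P[...,0]-.523,P[...,1]+.256)<.135)&(P[...,2]>.06)&(P[...,2]<.088)&(P[...,0]<.51)&(P[...,1]>-.26)
    if m.sum(): c=np.median(P[m],0); a=np.arctan2(c[1]+.256,c[0]-.523); print(n,m.sum(),c,'deg',np.degrees(a))
go(.4,-.2,.15,39)
E
```

```text
top 56 [ 0.4743 -0.1453  0.0755] deg 113.76507663405036
scene 2 [ 0.5083 -0.1516  0.0732] deg 98.01960034933349
pos [ 0.3815 -0.2221  0.1418] [179.9  -0.   39.2] shift [28.3 -5.4 -8.2] turn [ 0.1 -0.   0.2]
```

View pics/s3.png

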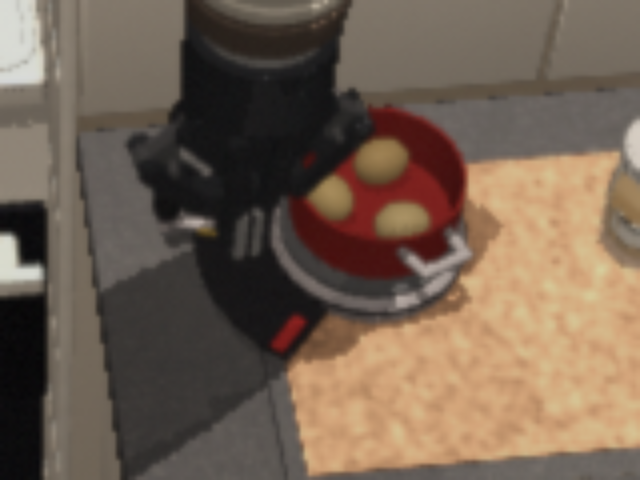

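The knob stands at 113.8°, right over the yellow mark. Next is the mill, going round the pillar.

```bash
python3 - <<'E'
from h import *
go(.335,.0,.19,80); go(.475,.209,.19,122.6)
E
```

```text
pos [ 0.3815 -0.2221  0.1418] [179.9  -0.   39.2] shift [ 104.4 -201.4  -48.3] turn [  0.1  -0.  -40.8]
pos [ 0.3815 -0.2221  0.1418] [179.9  -0.   39.2] shift [ 345.1 -274.8  -48.2] turn [  0.1   0.  -83.4]
```

Request:
{"api": "play_rows", "payload": {
  "increments": [
    [[15,-29,-20],[0,0,-6],0],
    [[30,-58,-35],[0,0,-12],0],
    [[45,-87,-48],[0,0,-18],0],
    [[60,-116,-48],[0,0,-24],0],
    [[75,-145,-48],[0,0,-30],0],
    [[90,-173,-48],[0,0,-36],0],
    [[107,-200,-48],[0,0,-41],0],
    [[140,-212,-48],[0,0,-47],0],
    [[175,-223,-48],[0,0,-53],0],
    [[210,-234,-48],[0,0,-60],0],
    [[245,-244,-48],[0,0,-66],0],
    [[280,-255,-48],[0,0,-72],0],
    [[312,-265,-48],[0,0,-78],0],
    [[345,-275,-48],[0,0,-83],0],
    [[345,-275,-48],[0,0,-83],0],
    [[345,-275,-48],[0,0,-83],0]
  ]
}}

```text
time: 8.95
ee_pos: [0.4739, 0.2103, 0.188]
tcp_rot: [-179.8, -0.0, 122.4]
wrist_force: [-0.3, -1.3, 1.2]
opening: 0.0853
grasp_force: 0.0
```

```bash
python3 - <<'E'
from h import *
np.set_printoptions(precision=4,suppress=True)
go(.475,.209,.066,122.6)
p,d=camera('scene');P=cloud('scene',d);cv2.imwrite('pics/s4.png',cv2.resize(p[120:270,130:330,::-1],(800,600)))
e=telemetry.get_obs()['ee_pos']
# open fingers: points within 60 mm of axis, above the mill
m=(np.hypot(P[...,0]-e[0],P[...,1]-e[1])<.065)&(P[...,2]>.15)
print('tip',np.sort(P[m][:,2])[:8]); 
q=P[m]; low=q[np.argsort(q[:,2])[:60]]; yaw=np.radians(122.6); yv=np.array([np.sin(yaw),-np.cos(yaw)])
s=(low[:,:2]-e[:2])@yv; print('side offs',np.sort(s)[::6]); 
for sg in(-1,1):
    k=low[s*sg>0]; print(sg,len(k),np.median(k,0) if len(k) else '')
E
```

```text
pos [0.4739 0.2103 0.188 ] [-179.8   -0.   122.4] shift [ -1.8   0.5 122. ] turn [-0.2 -0.  -0.2]
tip [0.2144 0.2164 0.2172 0.2173 0.2175 0.2187 0.2204 0.221 ]
side offs [-0.0601 -0.0572 -0.0565 -0.0558 -0.0541 -0.0523 -0.0509 -0.0502 -0.0493
 -0.0475]
-1 56 [0.4268 0.1805 0.2283]
1 4 [0.5131 0.2301 0.2279]
```

View pics/s4.png

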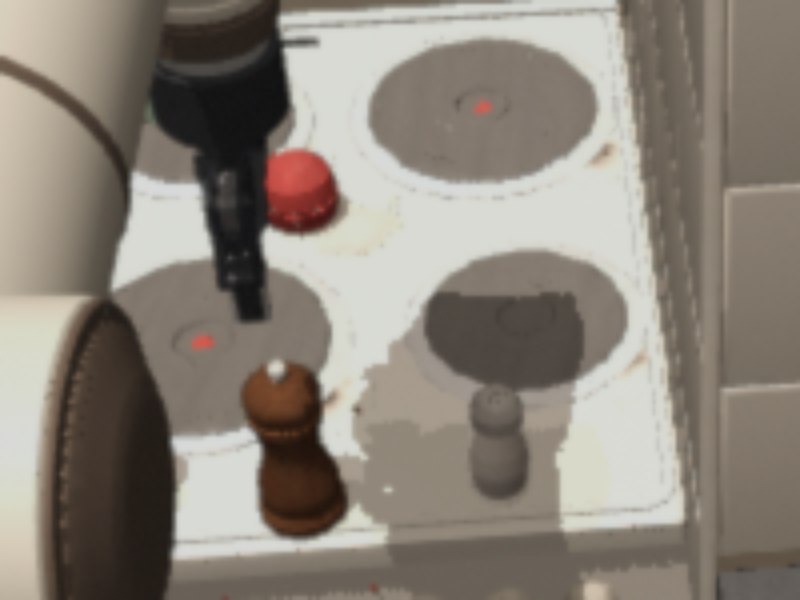

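The open fingers (tip at 0.215) are over the mill, and the tip offset is consistent with the earlier one. I'll descend to TCP 0.062 so the pads sit about 105 mm above the foot.

Request:
{"api": "play_rows", "payload": {
  "increments": [
    [[-2,0,15],[0,0,0],0],
    [[-2,0,30],[0,0,0],0],
    [[-2,0,45],[0,0,0],0],
    [[-2,0,60],[0,0,0],0],
    [[-2,0,75],[0,0,0],0],
    [[-2,0,90],[0,0,0],0],
    [[-2,0,105],[0,0,0],0],
    [[-2,0,116],[0,0,0],0],
    [[-2,0,126],[0,0,0],0],
    [[-2,0,126],[0,0,0],0],
    [[-2,0,126],[0,0,0],0]
  ]
}}

```text
time: 10.1
ee_pos: [0.4756, 0.2081, 0.0636]
tcp_rot: [180.0, 0.0, 122.3]
wrist_force: [-0.2, -0.6, 0.2]
opening: 0.0852
grasp_force: 0.0
```

```bash
python3 - <<'E'
from h import *
go(.475,.209,.062,122.6)
p,d=camera('scene');P=cloud('scene',d);cv2.imwrite('pics/s5.png',cv2.resize(p[180:270,145:265,::-1],(640,480)))
E
```

```text
pos [0.4756 0.2081 0.0636] [180.    0.  122.3] shift [ 1.1 -0.   1.6] turn [ 0.   0.  -0.3]
```

View pics/s5.png

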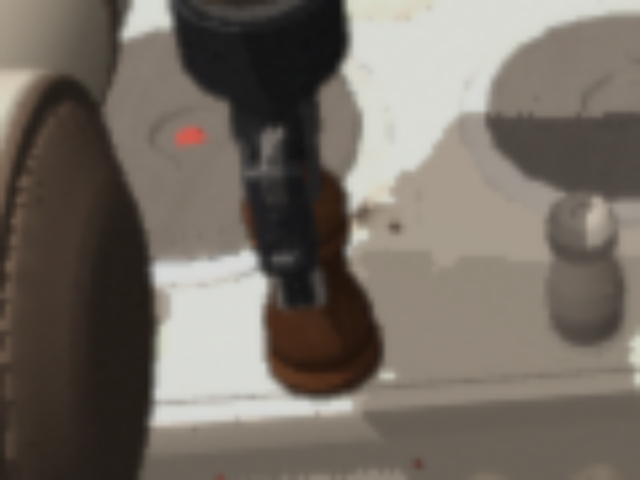

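The near finger (295,290) sits beside the head, and the mill is standing. Closing.

Request:
{"api": "play_rows", "payload": {
  "increments": [
    [[0,0,0],[0,0,0],1],
    [[0,0,0],[0,0,0],1],
    [[0,0,0],[0,0,0],1],
    [[0,0,0],[0,0,0],1],
    [[0,0,0],[0,0,0],1],
    [[0,0,0],[0,0,0],1],
    [[0,0,0],[0,0,0],1],
    [[0,0,0],[0,0,0],1]
  ],
  "grip_force": 45
}}

```text
time: 10.95
ee_pos: [0.4762, 0.2084, 0.0642]
tcp_rot: [179.9, 0.0, 122.3]
wrist_force: [1.2, 1.0, 5.9]
opening: 0.0466
grasp_force: 45.8
```

Request:
{"api": "play_rows", "payload": {
  "increments": [
    [[0,0,-5],[0,0,0],1],
    [[0,0,-15],[0,0,0],1],
    [[0,0,-30],[0,0,0],1],
    [[0,0,-50],[0,0,0],1],
    [[0,0,-70],[0,0,0],1],
    [[0,0,-90],[0,0,0],1],
    [[0,0,-110],[0,0,0],1],
    [[0,0,-130],[0,0,0],1],
    [[0,0,-140],[0,0,0],1],
    [[0,0,-140],[0,0,0],1],
    [[0,0,-140],[0,0,0],1],
    [[0,0,-140],[0,0,0],1]
  ]
}}

```text
time: 12.15
ee_pos: [0.4751, 0.2079, 0.2023]
tcp_rot: [-179.9, -0.0, 122.3]
wrist_force: [-0.1, 0.4, -2.1]
opening: 0.0465
grasp_force: 45.7
```

```bash
cat >> h.py <<'E'
def mill():
    np.set_printoptions(precision=4,suppress=True)
    e=telemetry.get_obs()['ee_pos']
    for n in('scene','top'):
        p,d=camera(n);P=cloud(n,d);h=cv2.cvtColor(p,cv2.COLOR_RGB2HSV)
        m=(h[...,0]<15)&(h[...,1]>110)&(h[...,2]<170)&(np.hypot(P[...,0]-e[0],P[...,1]-e[1])<.06)&(P[...,2]>e[2]-.09)
        Q=P[m]
        if len(Q)<20: print(n,len(Q)); continue
        z0=np.percentile(Q[:,2],1); print(n,len(Q),'foot z',np.sort(Q[:,2])[[0,2,5,10]],'top',Q[:,2].max())
        for a,b in((0,.012),(.012,.03),(.03,.05),(.05,.07)):
            k=Q[(Q[:,2]>z0+a)&(Q[:,2]<z0+b)]
            if len(k)>8:
                s=np.linalg.lstsq(np.c_[k[:,:2],np.ones(len(k))],(k[:,:2]**2).sum(1),rcond=None)[0];c=s[:2]/2
                print('  ',a,b,len(k),'centre-tcp',c-e[:2],'r',np.sqrt(s[2]+c@c))
        cv2.imwrite(f'pics/m_{n}_{int(1e3*telemetry.get_obs()["time"])}.png',p[...,::-1])
E
python3 - <<'E'
from h import *
go(.34,.0,.22,80); go(.5248,-.259,.2,60); mill()
E
ls pics
```

```text
pos [0.4751 0.2079 0.2023] [-179.9   -0.   122.3] shift [-103.4 -225.4  -17.4] turn [-0.1  0.  42.3]
pos [0.4751 0.2079 0.2023] [-179.9   -0.   122.3] shift [-421.1 -207.6    2.5] turn [-0.1  0.  62.3]
scene 588 foot z [0.1381 0.1397 0.1403 0.1411] top 0.31047483662671926
   0 0.012 96 centre-tcp [-0.0024  0.    ] r 0.025127756352136925
   0.012 0.03 119 centre-tcp [-0.0031 -0.0007] r 0.023306156723877813
   0.03 0.05 157 centre-tcp [-0.0039 -0.0009] r 0.020304656135365987
   0.05 0.07 89 centre-tcp [-0.0052 -0.0017] r 0.016010961493874574
top 194 foot z [0.1461 0.1483 0.1485 0.1498] top 0.3781874904519993
   0 0.012 21 centre-tcp [0.0009 0.0026] r 0.026541644036209452
   0.012 0.03 58 centre-tcp [-0.0003  0.0004] r 0.02428732757311353
   0.03 0.05 55 centre-tcp [ 0.0018 -0.0027] r 0.01767210293175744
m_scene_12200.png
m_top_12250.png
s1.png
s2.png
s3.png
s4.png
s5.png
scene0.png
t2.png
top0.png
```

```bash
python3 - <<'E'
from h import *
go(.34,.0,.215,90); go(.365,-.17,.215,70);go(.5248,-.259,.215,60)
E
```

```text
pos [0.4752 0.2078 0.2024] [-179.9   -0.   122.3] shift [-103.4 -225.4  -12.2] turn [-0.1  0.  32.3]
pos [0.4752 0.2078 0.2024] [-179.9   -0.   122.3] shift [-260.4 -295.1  -12.2] turn [-0.1  0.  52.3]
pos [0.4752 0.2078 0.2024] [-179.9   -0.   122.3] shift [-421.1 -207.6  -12.3] turn [-0.1  0.  62.3]
```

Request:
{"api": "play_rows", "payload": {
  "increments": [
    [[-8,-18,-12],[0,0,2],1],
    [[-20,-45,-12],[0,0,6],1],
    [[-35,-76,-12],[0,0,11],1],
    [[-50,-109,-12],[0,0,16],1],
    [[-65,-142,-12],[0,0,21],1],
    [[-80,-175,-12],[0,0,25],1],
    [[-96,-205,-12],[0,0,29],1],
    [[-116,-229,-12],[0,0,33],1],
    [[-140,-246,-12],[0,0,37],1],
    [[-167,-259,-12],[0,0,41],1],
    [[-195,-270,-12],[0,0,45],1],
    [[-222,-281,-12],[0,0,49],1],
    [[-245,-289,-12],[0,0,52],1],
    [[-262,-292,-12],[0,0,53],1],
    [[-272,-290,-12],[0,0,54],1],
    [[-275,-288,-12],[0,0,54],1],
    [[-275,-288,-12],[0,0,54],1]
  ]
}}

```text
time: 13.95
ee_pos: [0.3795, -0.1778, 0.2152]
tcp_rot: [-180.0, -0.0, 68.4]
wrist_force: [0.1, 0.2, -1.4]
opening: 0.0465
grasp_force: 46.1
```

```bash
python3 - <<'E'
from h import *
go(.5248,-.259,.215,60); print(telemetry.get_obs()['opening']); mill()
E
```

```text
pos [ 0.3795 -0.1778  0.2152] [-180.    -0.    68.4] shift [-22. 165.   0.] turn [-0.  -0.   8.4]
0.0464864527823817
scene 899 foot z [0.1504 0.151  0.1515 0.1525] top 0.27369456084376914
   0 0.012 124 centre-tcp [-0.001 -0.002] r 0.026030027003077594
   0.012 0.03 131 centre-tcp [-0.0002 -0.0011] r 0.02543725651816054
   0.03 0.05 200 centre-tcp [-0.0013 -0.0011] r 0.02202085767413518
   0.05 0.07 105 centre-tcp [-0.0013 -0.0002] r 0.01876608747707016
top 47 foot z [0.1545 0.1604 0.163  0.1772] top 0.37594276708409585
   0.012 0.03 20 centre-tcp [0.0034 0.0058] r 0.020018939539215765
   0.03 0.05 16 centre-tcp [0.0063 0.0148] r 0.009426912304565025
```

Request:
{"api": "play_rows", "payload": {
  "increments": [
    [[-2,12,0],[0,0,1],1],
    [[-4,30,0],[0,0,2],1],
    [[-7,50,0],[0,0,3],1],
    [[-10,72,0],[0,0,4],1],
    [[-13,95,0],[0,0,5],1],
    [[-16,117,0],[0,0,6],1],
    [[-19,138,0],[0,0,7],1],
    [[-21,155,0],[0,0,8],1],
    [[-22,165,0],[0,0,8],1],
    [[-22,165,0],[0,0,8],1],
    [[-22,165,8],[0,0,8],1],
    [[-22,165,18],[0,0,8],1],
    [[-22,165,28],[0,0,8],1],
    [[-22,165,38],[0,0,8],1],
    [[-22,165,46],[0,0,8],1],
    [[-22,165,51],[0,0,8],1],
    [[-22,165,51],[0,0,8],1],
    [[-22,165,51],[0,0,8],1]
  ]
}}

```text
time: 15.85
ee_pos: [0.5244, -0.2598, 0.1646]
tcp_rot: [180.0, -0.0, 60.3]
wrist_force: [0.3, -1.3, -2.1]
opening: 0.0466
grasp_force: 46.2
```

```bash
python3 - <<'E'
from h import *
go(.5248,-.259,.163,60); mill()
p,d=camera('scene'); cv2.imwrite('pics/s6.png',cv2.resize(p[190:340,300:500,::-1],(800,600)))
P=cloud('scene',d); m=(np.hypot(P[...,0]-.523,P[...,1]+.256)>.112)&(np.hypot(P[...,0]-.523,P[...,1]+.256)<.132)&(P[...,2]>.055)&(P[...,2]<.088)&(P[...,0]<.52)&(P[...,1]>-.26)
c=np.median(P[m],0); print('knob',m.sum(),c,np.degrees(np.arctan2(c[1]+.256,c[0]-.523)))
h=cv2.cvtColor(p,cv2.COLOR_RGB2HSV); r=((h[...,0]<7)|(h[...,0]>172))&(h[...,1]>160)&(P[...,2]>.069)&(P[...,2]<.082)&(np.hypot(P[...,0]-.525,P[...,1]+.259)<.07)
Q=P[r]; s=np.linalg.lstsq(np.c_[Q[:,:2],np.ones(len(Q))],(Q[:,:2]**2).sum(1),rcond=None)[0]; print('pan',len(Q),s[:2]/2)
E
```

```text
pos [ 0.5244 -0.2598  0.1646] [180.   -0.   60.3] shift [ 0.9 -0.   1.6] turn [ 0.  -0.   0.3]
scene 870 foot z [0.0747 0.0747 0.0748 0.075 ] top 0.2482416243894098
   0 0.012 62 centre-tcp [-0.0012 -0.0009] r 0.05003949131264819
   0.012 0.03 43 centre-tcp [ 0.0002 -0.0016] r 0.027701731646543562
   0.03 0.05 158 centre-tcp [-0.0005 -0.0012] r 0.026111257482737113
   0.05 0.07 175 centre-tcp [-0.0025 -0.0014] r 0.02281948804466562
top 220 foot z [0.0747 0.0747 0.0749 0.0756] top 0.3851211058574778
   0 0.012 41 centre-tcp [0.0006 0.0003] r 0.04975653364594982
   0.03 0.05 31 centre-tcp [-0.0004  0.0053] r 0.021518951260056186
   0.05 0.07 48 centre-tcp [0.0006 0.0048] r 0.020136615779473354
knob 61 [ 0.4699 -0.1475  0.0728] 116.05562195177266
pan 173 [ 0.5237 -0.261 ]
```

View pics/s6.png

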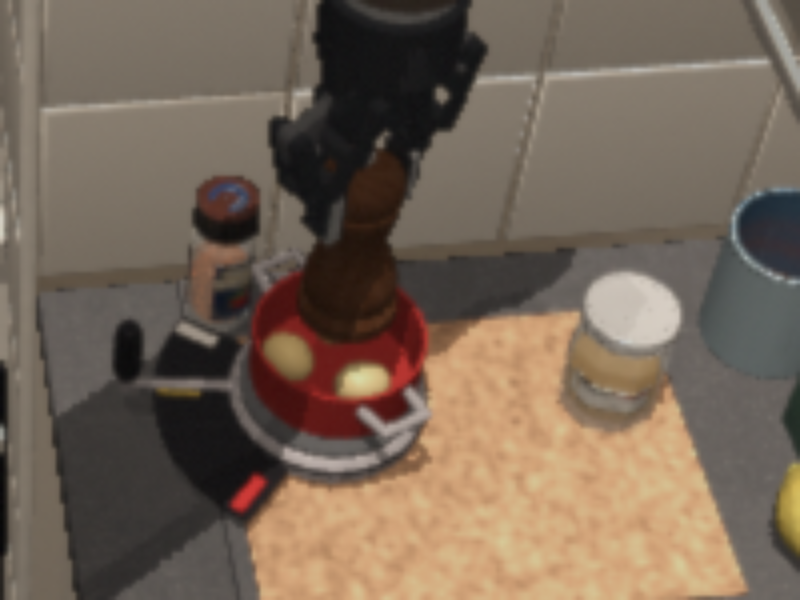

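The mill is upright and centred over the pan, about 22 mm above the rim. The lever (130,382) is over the yellow mark, and the jars and pan are undisturbed. I'll let it settle, then hand in.

Request:
{"api": "play_rows", "payload": {
  "increments": [
    [[0,0,0],[0,0,0],1],
    [[0,0,0],[0,0,0],1],
    [[0,0,0],[0,0,0],1],
    [[0,0,0],[0,0,0],1],
    [[0,0,0],[0,0,0],1]
  ]
}}

```text
time: 16.5
ee_pos: [0.5244, -0.2597, 0.1644]
tcp_rot: [-180.0, 0.0, 60.3]
wrist_force: [-0.4, 0.7, -1.3]
opening: 0.0465
grasp_force: 46.2
```

```bash
python3 -c "
from h import *
print(workorder.job_done())"
```

```text
the job is handed in; nothing more can be done
None
```

I handed the job in with the heat lever at the yellow mark and the pepper mill held upright over the middle of the pan, about 22 mm above the rim; the hand-in gave no verdict.

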